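Load the slumping moulds from a pile of glass blanks

TASK

Take the pile of fused glass blanks apart and load the slumping moulds: lay each blank on the mould of its own shape, centred over the hollow, lined up with the mould and flat on its rim. Lower the glass gently rather than letting it drop, and do not disturb the jar or the glue bottle.

Things in the scene. Friction and masses are not known exactly. Their poses are not given: they have to be found in the camera images.
- blank_oblong: Fused glass blank, cobalt blue with a pale polished edge, flat, 10 mm thick, origin at the centre of its underside, z up. Oblong with half-round ends, 118 x 50 mm; x along the 118 mm length. About 135 g. Top of the pile, bridging the square and the round one (underside 32 mm above the bench).
- blank_square: Fused glass blank, cobalt blue with a pale polished edge, flat, 10 mm thick, origin at the centre of its underside, z up. Square, 62 x 62 mm, sides along x and y. About 95 g. Second layer of the pile (underside at 22 mm), beside the round one: centres about 84 mm apart along the rectangular blank.
- blank_round: Fused glass blank, cobalt blue with a pale polished edge, flat, 10 mm thick, origin at the centre of its underside, z up. Disc, 62 mm across. About 75 g. Second layer of the pile (underside at 22 mm), beside the square one, about 22 mm of gap between them.
- blank_tray: Fused glass blank, cobalt blue with a pale polished edge, flat, 10 mm thick, origin at the centre of its underside, z up. Long rectangle with sharp corners, 180 x 68 mm; x along the 180 mm length. About 300 g. Bottom of the pile, on a plywood board 210 x 100 mm, 12 mm thick.
- mould_oblong: Ceramic slumping mould, off-white, 32 mm high, stands fixed on the bench, open hollow in the top 10 mm deep; the flat rim round the hollow, 32 mm above the bench, carries the blank. Origin at the centre of its underside, z up. Oblong outline with half-round ends, 140 x 72 mm, hollow 102 x 34 mm; x along the length.
- mould_square: Ceramic slumping mould, off-white, 32 mm high, stands fixed on the bench, open hollow in the top 10 mm deep; the flat rim round the hollow, 32 mm above the bench, carries the blank. Origin at the centre of its underside, z up. Square outline, 86 x 86 mm, hollow 44 x 44 mm; sides along x and y.
- mould_round: Ceramic slumping mould, off-white, 32 mm high, stands fixed on the bench, open hollow in the top 10 mm deep; the flat rim round the hollow, 32 mm above the bench, carries the blank. Origin at the centre of its underside, z up. Round outline, 86 mm across, hollow 44 mm across.
- mould_tray: Ceramic slumping mould, off-white, 32 mm high, stands fixed on the bench, open hollow in the top 10 mm deep; the flat rim round the hollow, 32 mm above the bench, carries the blank. Origin at the centre of its underside, z up. Long rectangular outline, 200 x 88 mm, hollow 158 x 46 mm; x along the length.
- jar: Bystander: closed glass jar with a black lid, 64 mm across, 75 mm high, standing beyond the moulds. Origin at the centre of its underside.
- glue_bottle: Bystander: white plastic bottle, 54 mm across, 130 mm high, standing beyond the moulds. Origin at the centre of its underside.
Not all that is in view belongs to the job. What is shaped like the mould_oblong but blue or green is not meant.

How it is judged:
By the outcome, as a careful person would: the job done as asked, in the order asked, and still so for the second after the job is handed in, with the robot touching nothing.
It also fails if it takes over 102 s, if anything falls off the work surface, if the arm or the gripper's body presses on something with over 40 N, if the wrist force passes 120 N, or if a joint passes its speed limit or range.

ROBOT

A 6-joint arm with a two-finger parallel gripper is mounted at the origin on the work surface. World frame = base frame: x ahead of the robot, y to its left, z up, the work surface at z = 0. Lengths are in m, angles in rad, forces in N, time in s.
With the tool pointing down it reaches from about 0.4 to 0.825 m from the base axis. Payload 7 kg.
Tool frame: the origin (TCP) lies at the very end of the fingers, on their centre line; the grasp point (between the pads) lies 19 mm behind it; z points along the fingers, x is the direction in which the jaws open and shut, and the axes are right-handed (so a half turn about z gives the same grasp; the last joint's range is limited). The gripper opens to 88 mm and grips with 3 to 60 N. Pads are 19 mm wide; open, the fingers measure 130 mm over their backs; the gripper's body (78 mm by 193 mm) begins 47 mm behind the grasp point.
Start: joints at [1.492, 0.359, 0.012, 0, -1.224, -0.288], TCP at [0.242, 0.63, 0.227] pointing down, gripper open.
Joint ranges: [-3.07, 3.07], [-1.43, 2.12], [-1.02, 1.25], [-3.03, 1.67], [-3.05, -0], [-3.03, 3.03]. Speed limits (rad/s): [2.39, 2.39, 3.01, 3.14, 3.14, 3.14].

INTERFACE

Orientations are given as [roll, pitch, yaw] about the fixed x, y, z axes, in that order (R = Rz(yaw) Ry(pitch) Rx(roll)).
In Python, from station import telemetry, grab_frame, arm, regions_of, pinpoint gives the robot as it stands. The module is installed in compiled form; this text tells all that it offers.
- The arm moves only by the shell command python3 -m inch 'ROWS' [FORCE]. ROWS is text: rows parted by semicolons, each of 7 numbers parted by spaces: the opening, from 0 (shut) to 1 (fully open), then the shift along the world's x, y, z in cm, then the turn, a rotation vector about the world's x, y, z in degrees. A call has 1 to 12 rows; each row is the pose to reach, as a shift and turn from the pose measured when the call began; what a row does not reach only later rows make up. A row lasts 1/8 s, in which the tool goes at most 62.5 mm and 10.7 degrees, less where a joint would pass 70% of its speed; a pose out of reach is approached as far as the arm can. A call with a gripper value outside its range is refused whole. The fingers move at their own pace and stop on an object; FORCE is the grip in N (left out, the last holds). Time passes only in rows, so rows that repeat a pose let the fingers close. It gives the time, the measured TCP pose, the force and the opening at its end, in the units of the state.
- telemetry.get_state(): the state, without advancing time (a new reading comes with each control period).
- grab_frame(name): name is "side" or "top" or "wrist"; returns a dict with "pixels" (400x640x3 uint8, red, green, blue), "fx", "fy", "cx", "cy" (pixels), "R" (3x3) and "t" (3): a world point X has camera coordinates R X + t. Camera axes: x right, y down, z forward; pixel columns grow to the right and rows downward; lengths in m; the calibration is good to about 2 mm. A picture is of the moment at which its call begins. There is no depth.
- arm.job_done(): hands the job in, once; it reports no verdict.
Trained networks look in the newest picture that a camera, given by its name, has taken for a name from the list of things; names that differ only in an ending like _2 or _b are one class to them, and where a whole thing is asked for, a point or a joint stands for the part that bears it (a point fixed in the world has none). Each returns a list of dicts, best first, with "p" (0 to 1); they miss things now and then, are a little off and sometimes report something else, mostly with a low value. They report only what shows in the picture. A call takes as long as a camera call. They do not tell look-alikes from the thing itself.
- regions_of(camera, name): "pixels" (400x640 bool, what is visible of it) and "bbox" ([left, top, right, bottom] in pixels, round what is visible of it).
- pinpoint(camera, name): "location" ([column, row] in pixels: a listed point, or the origin of a listed thing).
The state is a dict: "t": time; "q": joint angles; "qd": joint speeds; "joint_efforts": joint torques, N m; "eef_pos": TCP position; "ee_rot": TCP orientation; "force": force on the tool from outside, world axes, zero at the start; "moment": the same for the moment, N m; "width": finger opening in m.
Only numpy, scipy, OpenCV 4.12 (cv2) and the standard library are available. Lean on these libraries where they do the work, as an engineer would, in place of code of your own. Each camera call takes 0.05 s, during which the arm holds its last target. There are 200 camera calls.

## Working session

There is one attempt and no reset: what is moved stays moved. The work goes in short steps, Python scripts to look and compute and a shell command to move; the robot and the scene stay as the last step left them, time stands still between calls to the robot, and variables do not carry over. Pictures are saved under pics/ and viewed, about 12 in all and at most 16, crops included, and the job is handed in when it is done.

```bash
mkdir -p pics; python3 - <<'E'
from station import *
import cv2
s=telemetry.get_state()
print({k:s[k] for k in('t','eef_pos','ee_rot','width','force')})
for n in('top','side'):
    f=grab_frame(n); cv2.imwrite(f'pics/{n}0.png',f['pixels'][:,:,::-1]); print(n,f['fx'],f['cx'],f['cy'],f['R'],f['t'])
    for o in 'blank_oblong blank_square blank_round blank_tray mould_oblong mould_square mould_round mould_tray jar glue_bottle'.split():
        print(o,[(r['bbox'],round(r['p'],2)) for r in regions_of(n,o)][:3],[([round(float(v)) for v in r['location']],round(r['p'],2)) for r in pinpoint(n,o)][:3])
E
```

```text
{'t': 0.0, 'eef_pos': array([0.24190535, 0.62964158, 0.22560899]), 'ee_rot': array([-3.14146091e+00, -1.65511136e-03, -1.93770629e+00]), 'width': 0.08773025012742397, 'force': array([-0.71828978, -0.54516512,  0.24113972])}
top 458.69368666388766 324.2494167358485 202.86700366511118 [[ 0.02273658 -0.99928331 -0.03026399]
 [-0.99776871 -0.02078052 -0.06344892]
 [ 0.06277455  0.03163907 -0.9975261 ]] [0.00997296 0.55462234 0.96112446]
blank_oblong [([479.7, 222.9, 500.9, 281.6], 0.88), ([374.5, 83.3, 405.0, 118.3], 0.61)] [([492, 252], 0.79)]
blank_square [([472.2, 254.9, 506.5, 289.0], 0.57)] [([487, 268], 0.69), ([491, 248], 0.46)]
blank_round [([278.5, 93.7, 313.0, 132.1], 0.64), ([475.2, 217.4, 505.0, 238.0], 0.59)] [([488, 231], 0.55)]
blank_tray [([470.4, 207.0, 505.9, 294.1], 0.86)] []
mould_oblong [([242.6, 280.5, 280.3, 349.6], 0.93), ([343.5, 265.7, 379.5, 332.2], 0.82), ([166.0, 136.1, 209.7, 198.8], 0.79)] [([262, 311], 0.82), ([361, 295], 0.79), ([337, 214], 0.69)]
mould_square [] [([411, 191], 0.94)]
mould_round [([169.5, 221.2, 208.4, 261.3], 0.62)] [([192, 243], 0.98), 
[... 851 characters left out ...]
93.4, 418.2, 370.1], 0.65), ([212.9, 146.4, 241.7, 171.9], 0.63)] [([375, 330], 0.86)]
mould_oblong [([235.2, 244.9, 292.0, 291.2], 0.87), ([286.2, 198.1, 339.7, 237.9], 0.77), ([177.5, 197.5, 234.5, 241.1], 0.77)] [([208, 221], 0.95), ([308, 223], 0.9), ([275, 140], 0.88)]
mould_square [([346.0, 227.7, 393.9, 271.2], 0.7)] [([368, 250], 0.7)]
mould_round [([212.4, 147.3, 242.6, 173.3], 0.78), ([352.3, 304.8, 401.6, 347.8], 0.33)] [([230, 163], 0.92)]
mould_tray [([245.4, 150.6, 318.8, 206.2], 0.95)] [([283, 179], 0.62)]
jar [([339.1, 139.0, 360.1, 175.9], 0.74)] [([350, 167], 0.94)]
glue_bottle [([395.9, 165.0, 421.5, 209.2], 0.76), ([331.0, 292.5, 417.9, 374.5], 0.68)] [([407, 206], 0.74)]
```

View pics/top0.png

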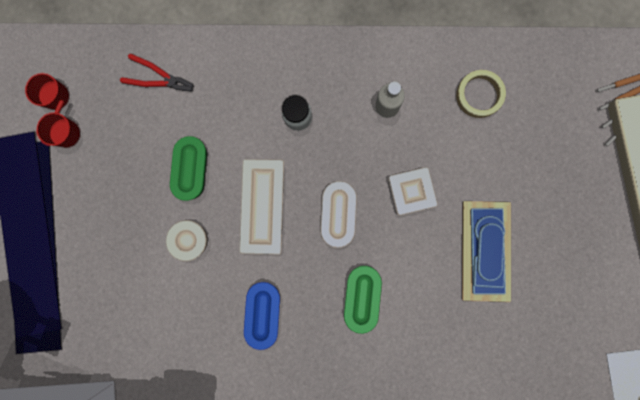

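View pics/side0.png

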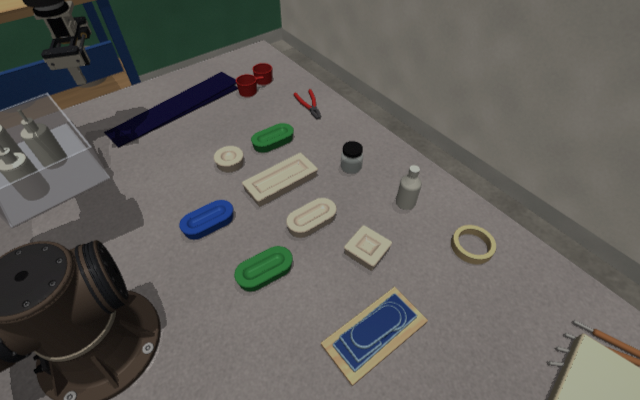

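```bash
cat > h.py <<'E'
from station import *
import cv2, numpy as np
from scipy.spatial.transform import Rotation as Ro
def world(f,px,z):
    px=np.atleast_2d(px).astype(float)
    d=np.c_[(px[:,0]-f['cx'])/f['fx'],(px[:,1]-f['cy'])/f['fy'],np.ones(len(px))]@f['R']
    c=-f['R'].T@f['t']
    return c+d*((z-c[2])/d[:,2])[:,None]
def proj(f,X):
    p=np.atleast_2d(X)@f['R'].T+f['t']
    return np.c_[f['fx']*p[:,0]/p[:,2]+f['cx'],f['fy']*p[:,1]/p[:,2]+f['cy']]
def rect(f,cnt,z):
    w=world(f,cnt.reshape(-1,2),z)[:,:2]
    (c,s,a)=cv2.minAreaRect((w*1000).astype(np.float32))
    if s[0]<s[1]: s=s[::-1]; a+=90
    return np.round(c,1),np.round(s,1),round((a+90)%180-90,1)   # centre mm, size, angle of long side from world x
E
python3 - <<'E'
from h import *
f=grab_frame('top'); print(-f['R'].T@f['t'])
im=f['pixels'][:,:,::-1].copy(); hsv=cv2.cvtColor(im,cv2.COLOR_BGR2HSV)
for n,(u,v) in dict(oblong=(339,214),round=(187,241),tray=(262,207),square=(413,191)).items():
    m=np.zeros((400,640),np.uint8); m[v-60:v+60,u-40:u+40]=(hsv[v-60:v+60,u-40:u+40,2]>165)
    cs,_=cv2.findContours(m,cv2.RETR_EXTERNAL,2); print(n,rect(f,max(cs,key=cv2.contourArea),.032))
b=cv2.inRange(hsv,(95,90,40),(130,255,255)); b[:,:450]=0;b[:,530:]=0
cs,_=cv2.findContours(b,cv2.RETR_EXTERNAL,2); print('pile',rect(f,max(cs,key=cv2.contourArea),.022))
w=grab_frame('wrist'); s=telemetry.get_state(); T=Ro.from_euler('xyz',s['ee_rot']).as_matrix()
print('cam in tool',T.T@(-w['R'].T@w['t']-s['eef_pos']), w['R']@T, w['fx'])
for k,p in dict(jar=(297,117),glue=(388,110)).items(): print(k,world(f,p,0))
E
```

```text
[ 0.49282392 -0.00891793  0.99423875]
oblong (array([530.9,  -8.4]), array([134.7,  67.9]), -1.7)
round (array([467.8, 312.9]), array([79.1, 77.9]), -88.6)
tray (array([544. , 154.7]), array([195. ,  83.5]), -0.1)
square (array([ 582.6, -163.4]), array([81.4, 81.2]), -75.6)
pile (array([ 461.9, -322.2]), array([172.7,  64.4]), 1.2)
cam in tool [-6.12637915e-05 -6.98698251e-02 -1.58339208e-01] [[ 9.99998930e-01 -1.44798495e-03  2.06255535e-04]
 [ 1.45182414e-03  9.65623629e-01 -2.59940185e-01]
 [ 1.77224257e-04  2.59940206e-01  9.65624698e-01]] 302.6161504909466
jar [[ 7.43649780e-01  8.69771593e-02 -1.11022302e-16]]
glue [[ 7.62216684e-01 -1.12512633e-01  1.11022302e-16]]
```

```bash
cat > look.py <<'E'
import sys
from h import *
f=grab_frame('wrist'); cv2.imwrite(f'pics/{sys.argv[1]}.png',f['pixels'][:,:,::-1]); np.save(f'pics/{sys.argv[1]}.npy',f,allow_pickle=True)
E
python3 -m inch '1 22.6 -31.7 -7.6 0 0 22;1 22.6 -31.7 -7.6 0 0 22;1 22.6 -31.7 -7.6 0 0 22;1 22.6 -31.7 -7.6 0 0 22;1 22.6 -31.7 -7.6 0 0 22;1 22.6 -31.7 -7.6 0 0 22;1 22.6 -31.7 -7.6 0 0 22;1 22.6 -31.7 -7.6 0 0 22;1 22.6 -31.7 -7.6 0 0 22' 30; python3 look.py round
python3 -m inch '1 7.6 -15.8 0 0 0 0;1 7.6 -15.8 0 0 0 0;1 7.6 -15.8 0 0 0 0;1 7.6 -15.8 0 0 0 0;1 7.6 -15.8 0 0 0 0'; python3 look.py tray
```

```text
t: 3.32
eef_pos: [0.4681, 0.3136, 0.1509]
ee_rot: [-3.141, 0.001, -1.554]
force: [-0.4, 1.5, 0.5]
width: 0.0878
t: 4.0
eef_pos: [0.5438, 0.1568, 0.1511]
ee_rot: [-3.141, 0.001, -1.552]
force: [0.6, 0.6, 0.9]
width: 0.0875
```

```bash

python3 -m inch '1 -1.3 -16.5 0 0 0 0;1 -1.3 -16.5 0 0 0 0;1 -1.3 -16.5 0 0 0 0;1 -1.3 -16.5 0 0 0 0;1 -1.3 -16.5 0 0 0 0'; python3 look.py oblong
python3 -m inch '1 5.2 -15.5 0 0 0 0;1 5.2 -15.5 0 0 0 0;1 5.2 -15.5 0 0 0 0;1 5.2 -15.5 0 0 0 0;1 5.2 -15.5 0 0 0 0'; python3 look.py square
python3 -m inch '1 -12 -15.8 0 0 0 0;1 -12 -15.8 0 0 0 0;1 -12 -15.8 0 0 0 0;1 -12 -15.8 0 0 0 0;1 -12 -15.8 0 0 0 0;1 -12 -15.8 0 0 0 0'; python3 look.py pile
python3 - <<'E'
import cv2,numpy as np
I=[cv2.imread(f'pics/{n}.png')[:,120:520] for n in('round','tray','oblong','square')]
cv2.imwrite('pics/m4.png',cv2.resize(np.vstack([np.hstack(I[:2]),np.hstack(I[2:])]),(600,600)))
E
```

```text
t: 4.68
eef_pos: [0.5309, -0.0066, 0.1513]
ee_rot: [-3.14, 0.001, -1.551]
force: [-1.2, -0.4, 0.3]
width: 0.0875
t: 5.35
eef_pos: [0.5831, -0.1602, 0.1508]
ee_rot: [-3.141, 0.001, -1.549]
force: [-0.8, -1.0, 0.3]
width: 0.0878
t: 6.15
eef_pos: [0.4641, -0.3167, 0.1512]
ee_rot: [-3.14, 0.001, -1.546]
force: [0.2, 0.4, -0.2]
width: 0.0877
```

View pics/m4.png

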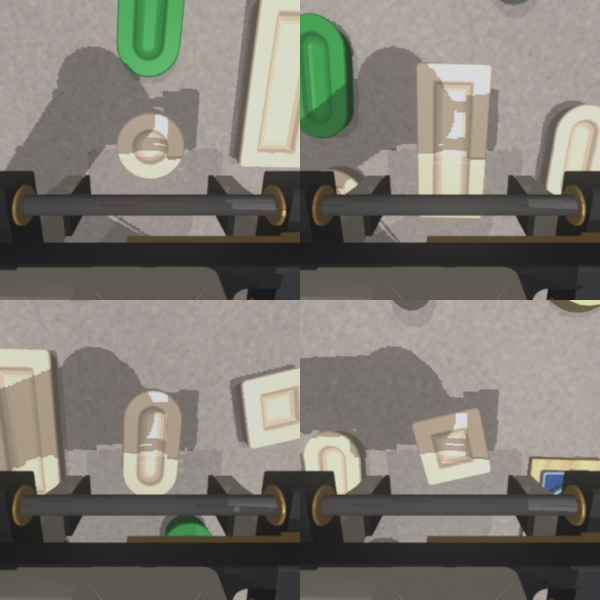

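View pics/pile.png

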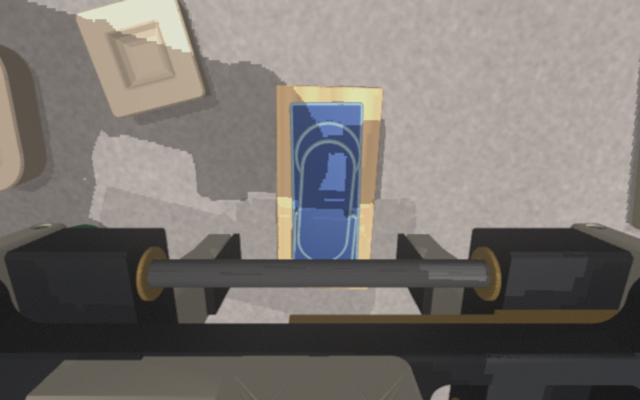

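```bash
cat > fit.py <<'E'
from h import *
from scipy.optimize import minimize
def box(a,b,n=60):
    t=np.linspace(-1,1,n); o=np.ones(n)
    return np.r_[np.c_[a*t,b*o],np.c_[a*t,-b*o],np.c_[a*o,b*t],np.c_[-a*o,b*t]]/2
def obl(a,b):
    t=np.linspace(-1,1,60)*(a-b); o=np.ones(60)*b; h=np.linspace(-np.pi/2,np.pi/2,60); c=np.c_[a-b+b*np.cos(h),b*np.sin(h)]
    return np.r_[np.c_[t,o],np.c_[t,-o],c,-c]/2
def cir(d):
    h=np.linspace(0,2*np.pi,160); return d/2*np.c_[np.cos(h),np.sin(h)]
M=dict(mould_oblong=(np.r_[obl(140,72),obl(102,34)],32),mould_square=(np.r_[box(86,86),box(44,44)],32),
 mould_round=(np.r_[cir(86),cir(44)],32),mould_tray=(np.r_[box(200,88),box(158,46)],32),
 blank_oblong=(obl(118,50),42),blank_square=(box(62,62),32),blank_round=(cir(62),32),blank_tray=(box(180,68),22))
def pts(n,p,z=None):
    P,h=M[n]; z=h if z is None else z; c,s=np.cos(p[2]),np.sin(p[2])
    return np.c_[P@np.array([[c,s],[-s,c]])+np.array(p[:2]),np.full(len(P),z)]/1000
def prep(f,wrist=True):
    g=cv2.GaussianBlur(f['pixels'],(3,3),0)
    e=np.max([cv2.Canny(np.ascontiguousarray(g[:,:,k]),25,70) for k in range(3)],0)
    d=cv2.distanceTransform(255-e,cv2.DIST_L2,5).astype(np.float32); d=np.minimum(d,5)
    return f,d,(218 if wrist else 398)
def fit(n,F,p0,z=None):
    def cost(p):
        X=pts(n,(p[0],p[1],p[2]/50),z); c=0;N=0
        for f,d,lim in F:
            q=proj(f,X).astype(np.float32); ok=(q[:,1]<lim)&(q[:,1]>1)&(q[:,0]>1)&(q[:,0]<638)
            if ok.sum()<30: continue
            v=cv2.remap(d,q[ok,0].copy(),q[ok,1].copy(),cv2.INTER_LINEAR).ravel(); c+=(v**2).sum(); N+=ok.sum()
        return c/max(N,1)
    best=min((minimize(cost,[p0[0]+a,p0[1]+b,p0[2]*50],method='Nelder-Mead',options=dict(initial_simplex=[[p0[0]+a,p0[1]+b,p0[2]*50],[p0[0]+a+4,p0[1]+b,p0[2]*50],[p0[0]+a,p0[1]+b+4,p0[2]*50],[p0[0]+a,p0[1]+b,p0[2]*50+2]])) for a in(-4,0,4) for b in(-4,0,4)),key=lambda r:r.fun)
    x=best.x; return np.array([x[0],x[1],x[2]/50]),best.fun
def overlay(f,items,path,zs={}):
    im=f['pixels'][:,:,::-1].copy()
    for n,p in items.items():
        for u,v in proj(f,pts(n,p,zs.get(n))):
            if 0<=u<640 and 0<=v<400: im[int(round(v)),int(round(u))]=(0,0,255)
    cv2.imwrite(path,im); return im
E
python3 - <<'E'
from fit import *
W={n:prep(np.load(f'pics/{n}.npy',allow_pickle=True).item()) for n in('round','tray','oblong','square','pile')}
T=prep(grab_frame('top'),False)
G=dict(mould_round=(468,313,0),mould_tray=(544,155,0),mould_oblong=(531,-8,-.03),mould_square=(582,-163,.25),
 blank_oblong=(462,-322,.02),blank_square=(420,-323,.02),blank_round=(504,-322,.02),blank_tray=(462,-322,.02))
R={}
for n,p in G.items():
    v=n.split('_')[1] if 'mould' in n else 'pile'
    R[n],c=fit(n,[W[v]],p); t,ct=fit(n,[T],p)
    print(n,'wrist',R[n].round(3),round(c,2),'top',t.round(3),round(ct,2))
np.save('R.npy',R,allow_pickle=True)
I=[overlay(W[n][0],R,f'pics/o_{n}.png')[20:240,150:490] for n in('round','tray','oblong','square')]
cv2.imwrite('pics/o4.png',cv2.resize(np.vstack([np.hstack(I[:2]),np.hstack(I[2:])]),(800,518)))
cv2.imwrite('pics/op.png',cv2.resize(overlay(W['pile'][0],R,'pics/o.png')[70:270,250:410],None,fx=3,fy=3))
E
```

```text
mould_round wrist [ 4.69397e+02  3.12112e+02 -2.30000e-02] 0.53 top [4.68446e+02 3.12891e+02 7.00000e-03] 0.24
mould_tray wrist [ 5.44461e+02  1.53465e+02 -6.00000e-03] 1.04 top [ 5.44136e+02  1.54430e+02 -1.00000e-03] 0.41
mould_oblong wrist [ 5.31944e+02 -9.54300e+00 -1.60000e-02] 0.76 top [ 5.31231e+02 -8.40200e+00 -2.70000e-02] 0.3
mould_square wrist [ 5.81729e+02 -1.64826e+02  2.58000e-01] 0.8 top [ 5.98545e+02 -1.35903e+02  3.71000e-01] 9.02
blank_oblong wrist [ 4.59996e+02 -3.26570e+02  4.80000e-02] 0.36 top [ 456.908 -354.536    0.658] 10.95
blank_square wrist [ 4.23282e+02 -3.21318e+02 -2.90000e-02] 0.28 top [ 4.11735e+02 -4.06526e+02  3.70000e-01] 6.49
blank_round wrist [ 5.02834e+02 -3.24757e+02  9.00000e-03] 1.78 top [ 4.65630e+02 -3.49797e+02  3.60000e-02] 15.09
blank_tray wrist [ 4.58424e+02 -3.23608e+02  2.30000e-02] 0.08 top [ 4.82822e+02 -4.11421e+02 -5.80000e-02] 9.68Traceback (most recent call last):
  File "<stdin>", line 12, in <module>
  File "fit.py", line 36, in overlay
    if 0<=u<640 and 0<=v<400: im[int(round(v)),int(round(u))]=(0,0,255)
                              ~~^^^^^^^^^^^^^^^^^^^^^^^^^^^^^
IndexError: index 640 is out of bounds for axis 1 with size 640
```

```bash
sed -i 's/0<=u<640 and 0<=v<400/0<=u<639 and 0<=v<399/' fit.py
python3 - <<'E'
from fit import *
R=np.load('R.npy',allow_pickle=True).item()
W={n:np.load(f'pics/{n}.npy',allow_pickle=True).item() for n in('round','tray','oblong','square','pile')}
I=[cv2.resize(overlay(W[n],{k:R[k]},'pics/o.png')[20:220,220:420],None,fx=1.3,fy=1.3) for n,k in((a,'mould_'+a) for a in('round','tray','oblong','square'))]
a=np.vstack([np.hstack(I[:2]),np.hstack(I[2:])])
b=cv2.resize(overlay(W['pile'],{k:R[k] for k in R if 'blank' in k},'pics/o.png')[75:265,260:400],(270,520)[:2])
cv2.imwrite('pics/o5.png',np.hstack([a,b]))
E
```

```text
(no output)
```

View pics/o5.png

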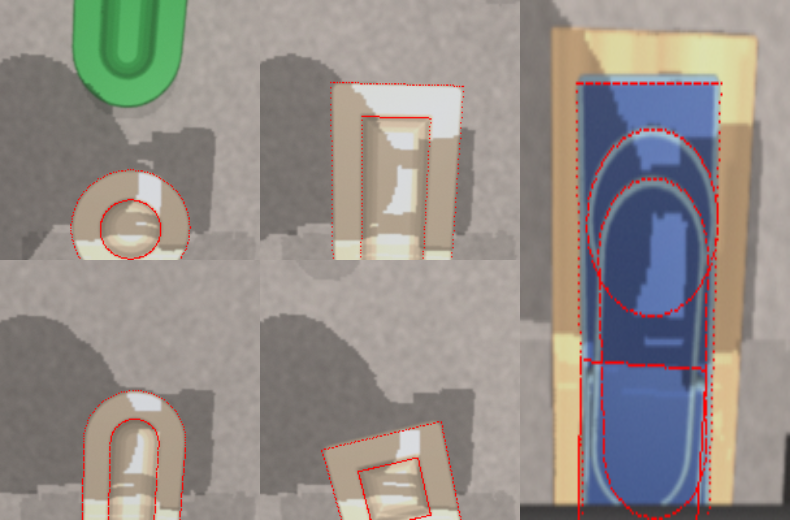

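```bash
python3 -m inch '1 -8 -0.7 0 0 0 0;1 -8 -0.7 0 0 0 0;1 -8 -0.7 0 0 0 0'; python3 look.py pile2
python3 - <<'E'
from h import *
f=np.load('pics/pile2.npy',allow_pickle=True).item()
c=proj(f,[[.46,-.323,.03]])[0].astype(int); print(c)
im=f['pixels'][:,:,::-1]; y0=max(0,c[1]-110);x0=c[0]-75; print(x0,y0)
cv2.imwrite('pics/p2.png',cv2.resize(im[y0:y0+200,x0:x0+150],None,fx=3,fy=3,interpolation=cv2.INTER_NEAREST))
E
```

```text
t: 6.62
eef_pos: [0.3839, -0.3235, 0.1515]
ee_rot: [-3.14, 0.001, -1.546]
force: [0.3, 0.4, -0.2]
width: 0.0875
[320 114]
245 4
```

View pics/p2.png

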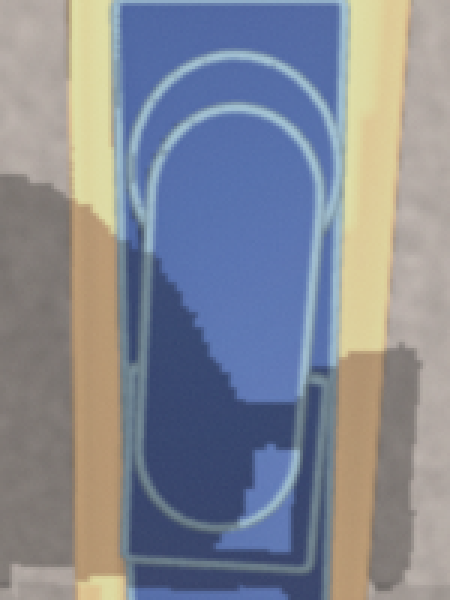

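```bash
cat >> fit.py <<'E'
def prepP(f,lim=255):
    g=f['pixels'].astype(np.float32); r=np.clip(g[:,:,0]/(g[:,:,2]+1)*200,0,255).astype(np.uint8)
    th=cv2.morphologyEx(r,cv2.MORPH_TOPHAT,np.ones((7,7),np.uint8)); m=(th>22)
    d=cv2.distanceTransform((1-m).astype(np.uint8),cv2.DIST_L2,5).astype(np.float32)
    return f,np.minimum(d,5),lim
for n,g in dict(blank_oblong=obl(116.4,48.4),blank_square=box(60.4,60.4),blank_round=cir(60.4)).items(): M[n]=(g,M[n][1])
E
python3 - <<'E'
from fit import *
R=np.load('R.npy',allow_pickle=True).item()
f=np.load('pics/pile2.npy',allow_pickle=True).item()
P=prepP(f);E=prep(f)
for n,p in dict(blank_oblong=(458,-324,-.02),blank_square=(420,-324,-.02),blank_round=(504,-324,0),blank_tray=(462,-324,.0)).items():
    R[n],c=fit(n,[E if 'tray' in n else P],p); print(n,R[n].round(3),round(c,2))
np.save('R.npy',R,allow_pickle=True)
I=overlay(f,{k:R[k] for k in R if 'blank' in k},'pics/o.png')[4:250,245:395]
D=cv2.cvtColor((P[1]*50).astype(np.uint8)[4:250,245:395],8)
cv2.imwrite('pics/o6.png',cv2.resize(np.hstack([I,D]),None,fx=2.4,fy=2.4,interpolation=0))
E
```

```text
blank_oblong [ 4.60488e+02 -3.22978e+02 -4.20000e-02] 2.5
blank_square [ 4.20739e+02 -3.18894e+02  3.40000e-02] 12.39
blank_round [ 5.03211e+02 -3.23325e+02  2.10000e-02] 8.8
blank_tray [ 4.65028e+02 -3.23447e+02  2.30000e-02] 0.05
```

View pics/o6.png

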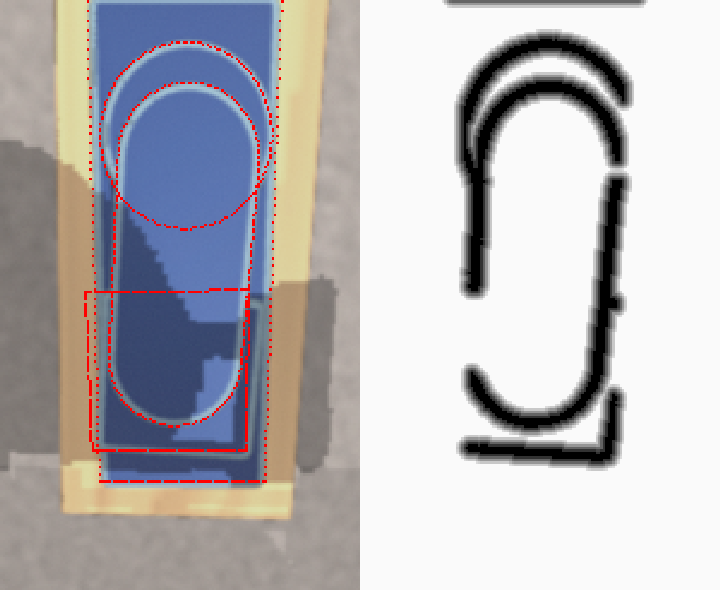

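```bash
python3 -m inch '1 7.66 0.05 0 0 0 -3.8;1 7.66 0.05 -5 0 0 -3.8;1 7.66 0.05 -9 0 0 -3.8;1 7.66 0.05 -9 0 0 -3.8;1 7.66 0.05 -9 0 0 -3.8'
```

```text
t: 7.3
eef_pos: [0.463, -0.3235, 0.0627]
ee_rot: [-3.138, -0.0, -1.611]
force: [-0.0, 0.9, -0.7]
width: 0.0875
```

```bash
python3 -m inch '1 -0.25 0.05 -1.5 0 0 0;1 -0.25 0.05 -2.75 0 0 0;1 -0.25 0.05 -2.75 0 0 0;0.4 -0.25 0.05 -2.75 0 0 0;0.4 -0.25 0.05 -2.75 0 0 0;0.4 -0.25 0.05 -2.75 0 0 0;0.4 -0.25 0.05 -2.75 0 0 0;0.4 -0.25 0.05 -2.75 0 0 0' 25
```

```text
t: 8.3
eef_pos: [0.4605, -0.3231, 0.0354]
ee_rot: [-3.138, -0.0, -1.611]
force: [0.1, 0.6, 0.5]
width: 0.0494
```

```bash
python3 -m inch '0.4 0 0 0.5 0 0 0;0.4 0 0 1.5 0 0 0;0.4 0 0 4 0 0 0;0.4 0 0 8.5 0 0 0;0.4 1 4 8.5 0 0 1.1;0.4 2.2 10 8.5 0 0 1.1;0.4 3.6 16 8.5 0 0 1.1;0.4 5 22 8.5 0 0 1.1;0.4 6.3 28 8.5 0 0 1.1;0.4 7.1 31.4 8.5 0 0 1.1;0.4 7.1 31.4 8.5 0 0 1.1;0.4 7.1 31.4 8.5 0 0 1.1'; python3 look.py carry1
python3 - <<'E'
from h import *
f=grab_frame('top'); cv2.imwrite('pics/c.png',np.hstack([cv2.imread('pics/carry1.png')[:280,170:470],cv2.resize(f['pixels'][130:330,250:530,::-1],(392,280))]))
E
```

```text
t: 9.8
eef_pos: [0.5313, -0.0091, 0.1207]
ee_rot: [-3.138, -0.0, -1.591]
force: [0.1, -1.0, -0.7]
width: 0.0495
```

View pics/c.png

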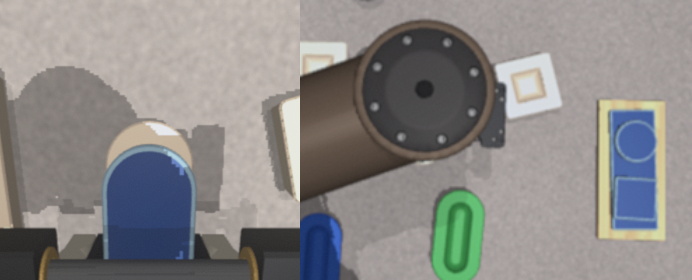

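```bash
python3 - <<'E'
from fit import *
f=np.load('pics/carry1.npy',allow_pickle=True).item()
z=120.7-3.4+10
print(fit('blank_oblong',[prepP(f,228)],(531,-9,-.02),z),fit('blank_oblong',[prep(f)],(531,-9,-.02),z))
E
```

```text
(array([ 5.42110861e+02, -1.19040234e+01, -2.84907945e-03]), np.float64(20.33282632743363)) (array([ 5.30689685e+02, -9.18346410e+00, -2.24168794e-02]), np.float64(0.12021249816531226))
```

```bash
python3 -m inch '0.4 0.04 0 -3 0 0 0;0.4 0.04 0 -5.5 0 0 0;0.4 0.04 0 -7.2 0 0 0;0.4 0.04 0 -7.9 0 0 0;0.4 0.04 0 -8.2 0 0 0;0.4 0.04 0 -8.4 0 0 0;0.4 0.04 0 -8.5 0 0 0;0.4 0.04 0 -8.55 0 0 0;0.4 0.04 0 -8.55 0 0 0'
```

```text
t: 11.02
eef_pos: [0.5318, -0.0098, 0.0353]
ee_rot: [-3.138, -0.0, -1.593]
force: [-0.1, -0.4, 0.0]
width: 0.0496
```

```bash
python3 -m inch '0.4 0 0.05 -0.05 0 0 0;0.4 0 0.05 -0.1 0 0 0;0.4 0 0.05 -0.1 0 0 0'
```

```text
t: 11.4
eef_pos: [0.5319, -0.0095, 0.0353]
ee_rot: [-3.137, -0.001, -1.592]
force: [-3.9, -1.7, 10.6]
width: 0.0497
```

```bash
python3 -m inch '0.4 0 0 0 0 0 0;0.8 0 0 0.05 0 0 0;0.8 0 0 0.05 0 0 0;0.8 0 0 0.05 0 0 0;1 0 0 1 0 0 0;1 0 0 5 0 0 0;1 0 0 10 0 0 0;1 -3 0 11.5 0 0 0;1 -8 0 11.5 0 0 0;1 -8 0 11.5 0 0 0;1 -8 0 11.5 0 0 0'; python3 look.py d1
python3 -m inch '1 0 -6 0 0 0 0;1 0 -12 0 0 0 0;1 0 -18 0 0 0 0;1 -3 -24 0 0 0 0;1 -6 -28 0 0 0 0;1 -7 -31.3 0 0 0 2;1 -7 -31.3 0 0 0 2;1 -7 -31.3 0 0 0 2'; python3 look.py p3
python3 - <<'E'
from fit import *
R=np.load('R.npy',allow_pickle=True).item()
f=np.load('pics/d1.npy',allow_pickle=True).item()
b,c=fit('blank_oblong',[prep(f,1)],(531,-9,-.02)); m,c2=fit('mould_oblong',[prep(f)],(531,-9,-.02)); print(b,c,m,c2)
A=overlay(f,{'blank_oblong':b,'mould_oblong':m},'pics/o.png')[:240,220:420]
f=np.load('pics/p3.npy',allow_pickle=True).item();P=prep(f)
M['blank_square']=(box(62,62),32);M['blank_round']=(cir(62),32)
r={}
for n,p in dict(blank_square=(419,-324,-.04),blank_round=(503,-323,0),blank_tray=(460,-323.5,0)).items():
    r[n],c=fit(n,[P],p); print(n,r[n].round(3),round(c,2)); R[n]=r[n]
np.save('R.npy',R,allow_pickle=True)
B=overlay(f,r,'pics/o.png')[:240,220:420]
cv2.imwrite('pics/o7.png',cv2.resize(np.hstack([A,B]),None,fx=2,fy=2,interpolation=0))
E
```

```text
t: 12.78
eef_pos: [0.4525, -0.0093, 0.1513]
ee_rot: [-3.135, -0.0, -1.592]
force: [0.8, -0.1, -0.1]
width: 0.0877
t: 13.82
eef_pos: [0.383, -0.3226, 0.1506]
ee_rot: [-3.137, -0.0, -1.558]
force: [0.9, 0.1, 0.1]
width: 0.0878
[ 5.31899121e+02 -9.26743341e+00 -2.80153974e-02] 0.3766617774963379 [5.24442334e+02 7.36138850e-02 1.19968149e-03] 10.597682698567708
blank_square [ 4.18857e+02 -3.23896e+02 -2.00000e-02] 0.42
blank_round [ 5.02600e+02 -3.24914e+02  4.00000e-02] 0.23
blank_tray [ 4.64847e+02 -3.23428e+02  2.20000e-02] 0.09
```

View pics/o7.png

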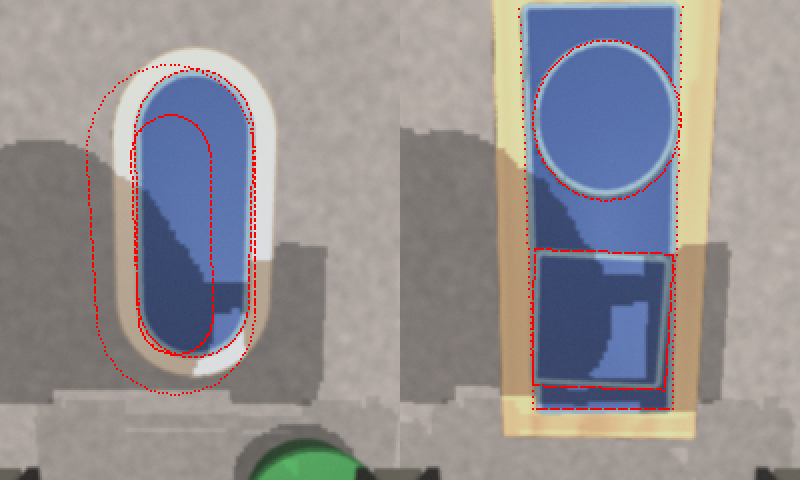

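```bash
python3 -m inch '1 3.5 -0.13 -3 0 0 -1.9;1 3.5 -0.13 -7 0 0 -1.9;1 3.5 -0.13 -9.5 0 0 -1.9;1 3.5 -0.13 -9.5 0 0 -1.9;1 3.5 -0.13 -9.5 0 0 -1.9'
```

```text
t: 14.5
eef_pos: [0.4192, -0.3233, 0.0567]
ee_rot: [-3.135, -0.001, -1.589]
force: [0.1, -0.7, -0.3]
width: 0.0878
```

```bash
python3 -m inch '1 0 -0.05 -1.5 0 0.35 0;1 0 -0.05 -2.6 0 0.35 0;1 0 -0.05 -3.1 0 0.35 0;1 0 -0.05 -3.1 0 0.35 0;0.5 0 -0.05 -3.1 0 0.35 0;0.5 0 -0.05 -3.1 0 0.35 0;0.5 0 -0.05 -3.1 0 0.35 0;0.5 0 -0.05 -3.1 0 0.35 0;0.5 0 -0.05 -3.1 0 0.35 0'
```

```text
t: 15.62
eef_pos: [0.4194, -0.3239, 0.0259]
ee_rot: [-3.141, -0.001, -1.589]
force: [-0.3, -0.8, 3.4]
width: 0.0617
```

```bash
python3 -m inch '0.5 0 0 0.5 0 0 0;0.5 0 0 1.5 0 0 0;0.5 0 0 4 0 0 0;0.5 0 0 8.5 0 0 0;0.5 3 3 8.5 0 0 5;0.5 7 7 8.5 0 0 10;0.5 11 11 8.5 0 0 15.8;0.5 15 14.5 8.5 0 0 15.8;0.5 16.2 15.9 8.5 0 0 15.8;0.5 16.2 15.9 8.5 0 0 15.8;0.5 16.2 15.9 8.5 0 0 15.8'; python3 look.py carry2
python3 - <<'E'
from fit import *
M['blank_square']=(box(62,62),32)
f=np.load('pics/carry2.npy',allow_pickle=True).item(); s=telemetry.get_state()
b,c=fit('blank_square',[prep(f)],(s['eef_pos'][0]*1e3,s['eef_pos'][1]*1e3,.258),s['eef_pos'][2]*1000-3.9+10); print(b,c)
A=overlay(f,{'blank_square':b},'pics/o.png',{'blank_square':s['eef_pos'][2]*1000+6})[60:240,220:420]; cv2.imwrite('pics/o8.png',A)
E
```

```text
t: 17.0
eef_pos: [0.5804, -0.1654, 0.111]
ee_rot: [3.141, -0.001, -1.314]
force: [0.7, -0.7, -1.1]
width: 0.0615
[ 5.79659993e+02 -1.65935758e+02  2.44808519e-01] 0.31081134458131426
```

View pics/o8.png

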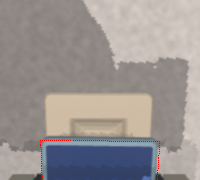

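```bash
python3 -m inch '0.5 0.17 0.08 -2.5 0 0 0;0.5 0.17 0.08 -5 0 0 0;0.5 0.17 0.08 -6.5 0 0 0;0.5 0.17 0.08 -7.1 0 0 0;0.5 0.17 0.08 -7.3 0 0 0;0.5 0.17 0.08 -7.45 0 0 0;0.5 0.17 0.08 -7.55 0 0 0;0.5 0.17 0.08 -7.6 0 0 0;0.5 0.17 0.08 -7.6 0 0 0'
```

```text
t: 18.18
eef_pos: [0.5825, -0.1648, 0.0359]
ee_rot: [-3.141, -0.001, -1.314]
force: [-1.8, 1.0, 6.0]
width: 0.0612
```

```bash
python3 -m inch '0.5 -0.07 0 0 0 0 0;1 -0.07 0 0.05 0 0 0;1 -0.07 0 0.05 0 0 0;1 -0.07 0 0.05 0 0 0;1 -0.07 0 1 0 0 0;1 -0.07 0 5 0 0 0;1 -0.07 0 10 0 0 0;1 -3 -1 11.5 0 0 0;1 -7.7 -2 11.5 0 0 0;1 -7.7 -2 11.5 0 0 0;1 -7.7 -2 11.5 0 0 0'; python3 look.py d2
python3 -m inch '1 -2 -3 0 0 0 -8;1 -5 -8 0 0 0 -15;1 -9 -13 0 0 0 -15;1 -10.5 -14 0 0 0 -15;1 -10.5 -14 0 0 0 -15;1 -10.5 -14 0 0 0 -15'; python3 look.py p4
python3 - <<'E'
from fit import *
M['blank_square']=(box(62,62),32);M['blank_round']=(cir(62),32)
M['rim']=(box(86,86),32)
f=np.load('pics/d2.npy',allow_pickle=True).item()
print(fit('blank_square',[prep(f)],(582,-165,.257),42),fit('rim',[prep(f)],(582,-165,.257)))
f=np.load('pics/p4.npy',allow_pickle=True).item();P=prep(f)
for n,p in dict(blank_round=(503,-324,0),blank_tray=(462,-323.5,0)).items(): print(n,fit(n,[P],p))
E
```

```text
t: 19.55
eef_pos: [0.5059, -0.1849, 0.1519]
ee_rot: [-3.139, -0.002, -1.314]
force: [0.5, -0.0, -0.4]
width: 0.0877
t: 20.35
eef_pos: [0.4022, -0.3245, 0.1516]
ee_rot: [-3.139, -0.002, -1.575]
force: [0.7, -0.4, 0.7]
width: 0.0875
(array([ 5.81105568e+02, -1.64699341e+02,  2.40001947e-01]), np.float64(0.1856958548227946)) (array([ 5.82423689e+02, -1.64732011e+02,  2.68036329e-01]), np.float64(2.054984537760417))
blank_round (array([ 5.03429267e+02, -3.24479167e+02,  5.79269533e-02]), np.float64(0.42069168090820314))
blank_tray (array([ 4.58520587e+02, -3.23626688e+02,  2.03052955e-02]), np.float64(0.0805462959200837))
```

```bash
python3 -m inch '1 5 0 0 0 0 0;1 9.9 0 -3 0 0 0;1 9.9 0 -7 0 0 0;1 9.9 0 -9.5 0 0 0;1 9.9 0 -9.5 0 0 0;1 9.9 0 -9.5 0 0 0'
```

```text
t: 21.15
eef_pos: [0.5025, -0.324, 0.0576]
ee_rot: [-3.138, -0.002, -1.573]
force: [-0.1, 0.1, 0.8]
width: 0.0881
```

```bash
python3 -m inch '1 0.05 -0.06 -1.5 0 0.15 0;1 0.05 -0.06 -2.7 0 0.15 0;1 0.05 -0.06 -3.2 0 0.15 0;1 0.05 -0.06 -3.2 0 0.15 0;0.5 0.05 -0.06 -3.2 0 0.15 0;0.5 0.05 -0.06 -3.2 0 0.15 0;0.5 0.05 -0.06 -3.2 0 0.15 0;0.5 0.05 -0.06 -3.2 0 0.15 0;0.5 0.05 -0.06 -3.2 0 0.15 0'
```

```text
t: 22.28
eef_pos: [0.5032, -0.3247, 0.0258]
ee_rot: [-3.14, -0.003, -1.573]
force: [-0.7, 0.7, 2.8]
width: 0.0609
```

```bash
python3 -m inch '0.5 0 0 0.5 0 0 0;0.5 0 0 1.5 0 0 0;0.5 0 0 4 0 0 0;0.5 0 0 9 0 0 0;0.5 0 3 10 0 0 0;0.5 0 8 10 0 0 0;0.5 0 13 10 0 0 0;0.5 -0.5 18 10 0 0 0;0.5 -1 23 10 0 0 0;0.5 -1 28 10 0 0 0;0.5 -1.5 33 10 0 0 0;0.5 -1.5 37 10 0 0 0'
python3 -m inch '0.5 0 3 0 0 0 0;0.5 -0.5 8 0 0 0 0;0.5 -1 13 0 0 0 0;0.5 -1.5 18 0 0 0 0;0.5 -1.9 23 0 0 0 0;0.5 -1.9 26 0 0 0 0;0.5 -1.9 26 0 0 0 0;0.5 -1.9 26 0 0 0 0'; python3 look.py carry3
python3 - <<'E'
from fit import *
M['blank_round']=(cir(62),32)
f=np.load('pics/carry3.npy',allow_pickle=True).item(); s=telemetry.get_state()
b,c=fit('blank_round',[prep(f)],(s['eef_pos'][0]*1e3,s['eef_pos'][1]*1e3,0),s['eef_pos'][2]*1000-3.8+10); print(s['eef_pos'],b,c)
E
```

```text
t: 23.78
eef_pos: [0.4879, 0.0472, 0.1267]
ee_rot: [-3.139, -0.002, -1.572]
force: [0.2, 0.6, -0.8]
width: 0.0612
t: 24.78
eef_pos: [0.4687, 0.3065, 0.1267]
ee_rot: [-3.14, -0.003, -1.572]
force: [-0.1, -0.7, -0.6]
width: 0.0609
[0.46881439 0.30618624 0.12678328] [ 4.68560899e+02  3.06338590e+02 -1.69666975e-02] 0.0617308727530546
```

```bash
python3 -m inch '0.5 0.05 0.6 -3 0 0 0;0.5 0.05 0.6 -6 0 0 0;0.5 0.05 0.6 -8 0 0 0;0.5 0.05 0.6 -8.7 0 0 0;0.5 0.05 0.6 -8.9 0 0 0;0.5 0.05 0.6 -9.0 0 0 0;0.5 0.05 0.6 -9.1 0 0 0;0.5 0.05 0.6 -9.15 0 0 0;0.5 0.05 0.6 -9.15 0 0 0'
```

```text
t: 25.95
eef_pos: [0.4695, 0.3124, 0.0358]
ee_rot: [-3.139, -0.002, -1.573]
force: [-1.6, 0.0, 3.3]
width: 0.061
```

```bash
python3 -m inch '0.5 0 0 -0.02 0 0 0;1 0 0 0.03 0 0 0;1 0 0 0.03 0 0 0;1 0 0 0.03 0 0 0;1 0 0 1 0 0 0;1 0 0 5 0 0 0;1 0 0 10 0 0 0;1 -4 0 11.5 0 0 0;1 -8 0 11.5 0 0 0;1 -8 0 11.5 0 0 0;1 -8 0 11.5 0 0 0'; python3 look.py d3
python3 -m inch '1 7 -6 0 0 0 0;1 9 -12 0 0 0 0;1 10 -18 0 0 0 0;1 10 -24 0 0 0 0;1 10 -30 0 0 0 0;1 10 -36 0 0 0 0;1 9 -42 0 0 0 0;1 8 -48 0 0 0 0;1 5 -54 0 0 0 0;1 2 -60 0 0 0 0;1 -1.5 -63.6 0 0 0 0;1 -1.5 -63.6 0 0 0 0'; python3 -m inch '1 0 0 0 0 0 0'; python3 look.py p5
python3 - <<'E'
from fit import *
M['blank_round']=(cir(62),32); M['rim']=(cir(86),32)
f=np.load('pics/d3.npy',allow_pickle=True).item()
print(fit('blank_round',[prep(f)],(469,312,0),42),fit('rim',[prep(f)],(469,312,.0)))
f=np.load('pics/p5.npy',allow_pickle=True).item();P=prep(f);P=(P[0],P[1],225); r={}
r['blank_tray'],c=fit('blank_tray',[P],(462,-323.5,0)); print(r,c)
M['ends']=(np.r_[np.c_[np.full(60,90),np.linspace(-34,34,60)],np.c_[np.full(60,-90),np.linspace(-34,34,60)],np.c_[np.linspace(-90,90,20),np.full(20,34)],np.c_[np.linspace(-90,90,20),np.full(20,-34)]],22)
print(fit('ends',[P],(462,-323.5,0)))
cv2.imwrite('pics/o9.png',cv2.resize(overlay(f,r,'pics/o.png')[:280,220:420],None,fx=2,fy=2,interpolation=0))
E
```

```text
t: 27.32
eef_pos: [0.3897, 0.3128, 0.1516]
ee_rot: [-3.138, -0.001, -1.572]
force: [-0.5, -0.2, 0.4]
width: 0.0877
t: 28.88
eef_pos: [0.3725, -0.3262, 0.1508]
ee_rot: [-3.14, -0.001, -1.578]
force: [-0.1, 0.6, -0.6]
width: 0.0877
t: 29.0
eef_pos: [0.3722, -0.3273, 0.1506]
ee_rot: [-3.141, -0.001, -1.58]
force: [0.5, 0.2, 1.2]
width: 0.0882
(array([ 4.69819152e+02,  3.12556021e+02, -2.80355015e-02]), np.float64(0.009475409984588623)) (array([4.69346919e+02, 3.11917475e+02, 9.16092359e-02]), np.float64(1.4999313354492188))
{'blank_tray': array([ 4.65037974e+02, -3.23703869e+02,  2.39757702e-02])} 0.0829444185516538
(array([ 4.65000232e+02, -3.23722399e+02,  2.37652976e-02]), np.float64(0.08688852190971375))
```

View pics/o9.png

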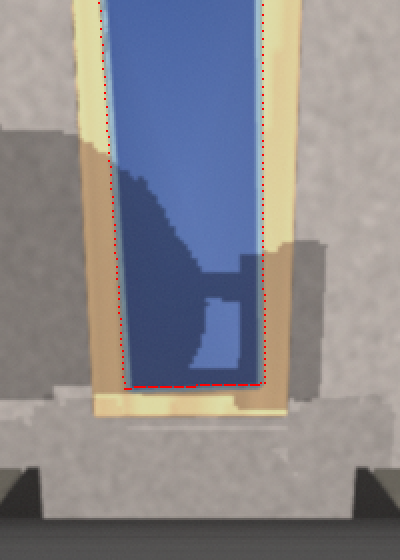

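```bash
python3 -m inch '1 5 0.36 0 0 0 1.8;1 8.9 0.36 -3 0 0 1.8;1 8.9 0.36 -7 0 0 1.8;1 8.9 0.36 -10.5 0 0 1.8;1 8.9 0.36 -10.5 0 0 1.8;1 8.9 0.36 -10.5 0 0 1.8'
```

```text
t: 29.8
eef_pos: [0.4628, -0.323, 0.0466]
ee_rot: [-3.14, -0.002, -1.546]
force: [0.9, -0.3, -0.1]
width: 0.0876
```

```bash
python3 -m inch '1 -0.08 -0.07 -1.5 0 0 0;1 -0.08 -0.07 -2.7 0 0 0;1 -0.08 -0.07 -3.1 0 0 0;1 -0.08 -0.07 -3.1 0 0 0;0.6 -0.08 -0.07 -3.1 0 0 0;0.6 -0.08 -0.07 -3.1 0 0 0;0.6 -0.08 -0.07 -3.1 0 0 0;0.6 -0.08 -0.07 -3.1 0 0 0;0.6 -0.08 -0.07 -3.1 0 0 0' 35
```

```text
t: 30.92
eef_pos: [0.4622, -0.3238, 0.0159]
ee_rot: [-3.139, -0.002, -1.546]
force: [0.2, 0.6, 2.3]
width: 0.0676
```

```bash
python3 -m inch '0.6 0 0 0.4 0 0 0;0.6 0 0 1.2 0 0 0;0.6 0 0 3.5 0 0 0;0.6 0 0 8 0 0 0;0.6 1 3 11 0 0 0;0.6 2 8 11 0 0 -1.7;0.6 3 13 11 0 0 -1.7;0.6 4 18 11 0 0 -1.7;0.6 5 23 11 0 0 -1.7;0.6 6 28 11 0 0 -1.7;0.6 7 33 11 0 0 -1.7;0.6 7.5 37 11 0 0 -1.7'
python3 -m inch '0.6 0 3 0 0 0 0;0.6 0.2 7 0 0 0 0;0.6 0.7 10 0 0 0 0;0.6 0.7 10.6 0 0 0 0;0.6 0.7 10.6 0 0 0 0;0.6 0.7 10.6 0 0 0 0'; python3 look.py carry4
python3 - <<'E'
from fit import *
f=np.load('pics/carry4.npy',allow_pickle=True).item(); s=telemetry.get_state(); z=s['eef_pos'][2]*1000-3.9+10
b,c=fit('blank_tray',[prep(f)],(s['eef_pos'][0]*1e3,s['eef_pos'][1]*1e3,0),z); print(s['eef_pos'],s['ee_rot'],b,c)
cv2.imwrite('pics/o10.png',cv2.resize(overlay(f,{'blank_tray':b},'pics/o.png',{'blank_tray':z})[:260,210:430],None,fx=2,fy=2,interpolation=0))
E
```

```text
t: 32.42
eef_pos: [0.5372, 0.0482, 0.1262]
ee_rot: [-3.139, -0.002, -1.575]
force: [0.5, -0.8, -3.3]
width: 0.0672
t: 33.17
eef_pos: [0.5438, 0.1534, 0.1262]
ee_rot: [-3.14, -0.002, -1.576]
force: [-0.6, 0.1, -2.9]
width: 0.0674
[0.54394236 0.1533126  0.12628445] [-3.13956972e+00 -1.64328113e-03 -1.57609476e+00] [ 5.40158222e+02  1.53497001e+02 -3.55657426e-03] 0.3777127265930176
```

View pics/o10.png

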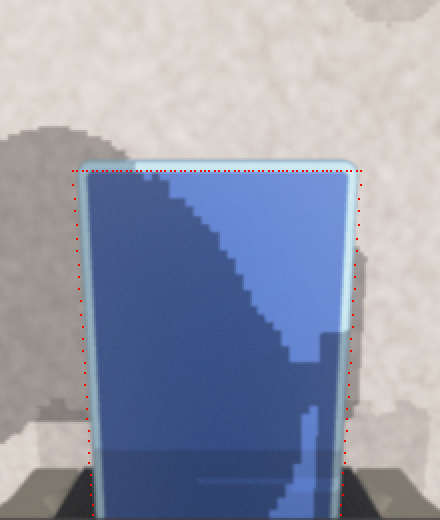

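```bash
python3 -m inch '0.6 0.1 0.02 -3 0 0 0;0.6 0.1 0.02 -6 0 0 0;0.6 0.1 0.02 -7.8 0 0 0;0.6 0.1 0.02 -8.4 0 0 0;0.6 0.1 0.02 -8.7 0 0 0;0.6 0.1 0.02 -8.85 0 0 0;0.6 0.1 0.02 -8.95 0 0 0;0.6 0.1 0.02 -9.05 0 0 0;0.6 0.1 0.02 -9.05 0 0 0'
```

```text
t: 34.35
eef_pos: [0.545, 0.1536, 0.0359]
ee_rot: [-3.139, -0.001, -1.576]
force: [-1.0, -0.5, -3.5]
width: 0.0674
```

```bash
python3 -m inch '0.6 0 0 -0.05 0 0 0;0.6 0 0 -0.08 0 0 0;0.6 0 0 -0.08 0 0 0'
```

```text
t: 34.72
eef_pos: [0.5451, 0.1537, 0.0359]
ee_rot: [-3.139, -0.001, -1.576]
force: [-4.2, -0.7, 5.9]
width: 0.0676
```

```bash
python3 -m inch '0.6 0 0 0 0 0 0;1 0 0 0.05 0 0 0;1 0 0 0.05 0 0 0;1 0 0 0.05 0 0 0;1 0 0 1 0 0 0;1 0 0 5 0 0 0;1 0 0 10 0 0 0;1 -4 0 13 0 0 0;1 -8 0 15 0 0 0;1 -8 0 15 0 0 0;1 -8 0 15 0 0 0'; python3 look.py d4
python3 -m inch '1 -2 6 2 0 0 0;1 -4 12 4 0 0 0;1 -6 18 4 0 0 0;1 -8 24 4 0 0 0;1 -11 30 4 0 0 0;1 -14 36 4 0 0 0;1 -18 42 4 0 0 0;1 -22 47 4 0 0 0;1 -22 47 4 0 0 0;1 -22 47 4 0 0 0'
python3 - <<'E'
from fit import *
R=np.load('R.npy',allow_pickle=True).item()
f=grab_frame('top'); hsv=cv2.cvtColor(f['pixels'],cv2.COLOR_RGB2HSV)
for n,(u,v) in dict(oblong=(339,214),round=(187,241),tray=(262,207),square=(413,191)).items():
    s=(slice(v-60,v+60),slice(u-40,u+40)); m=np.zeros((400,640),np.uint8)
    m[s]=((hsv[s][...,0]>95)&(hsv[s][...,0]<130)&(hsv[s][...,1]>60)&(np.abs(np.arange(v-60,v+60)-v)<58)[:,None])
    cs,_=cv2.findContours(m,cv2.RETR_EXTERNAL,2); cs=min((c for c in cs if cv2.contourArea(c)>150),key=lambda c:np.hypot(*(c.reshape(-1,2).mean(0)-(u,v))))
    print(n,rect(f,cs,.042),'mould',R['mould_'+n].round(3))
a=cv2.resize(f['pixels'][130:310,150:530,::-1],(800,379)); w=cv2.imread('pics/d4.png')[:210]
cv2.imwrite('pics/fin.png',np.vstack([a,np.hstack([w,np.zeros((210,160,3),np.uint8)])]))
E
```

```text
t: 36.1
eef_pos: [0.4653, 0.1539, 0.1867]
ee_rot: [-3.138, -0.0, -1.575]
force: [-0.4, 0.8, -0.9]
width: 0.0876
t: 37.4
eef_pos: [0.2445, 0.625, 0.2239]
ee_rot: [-3.139, -0.004, -1.574]
force: [-0.3, -1.0, 0.2]
width: 0.0878
oblong (array([530.4,  -8. ]), array([112.7,  46.8]), -1.6) mould [ 5.31944e+02 -9.54300e+00 -1.60000e-02]
round (array([468. , 311.6]), array([57. , 56.4]), -87.7) mould [ 4.69397e+02  3.12112e+02 -2.30000e-02]
tray (array([543.4, 154.5]), array([176.3,  65.2]), -0.2) mould [ 5.44461e+02  1.53465e+02 -6.00000e-03]
square (array([ 580.6, -163. ]), array([59.3, 59. ]), -76.2) mould [ 5.81729e+02 -1.64826e+02  2.58000e-01]
```

View pics/fin.png

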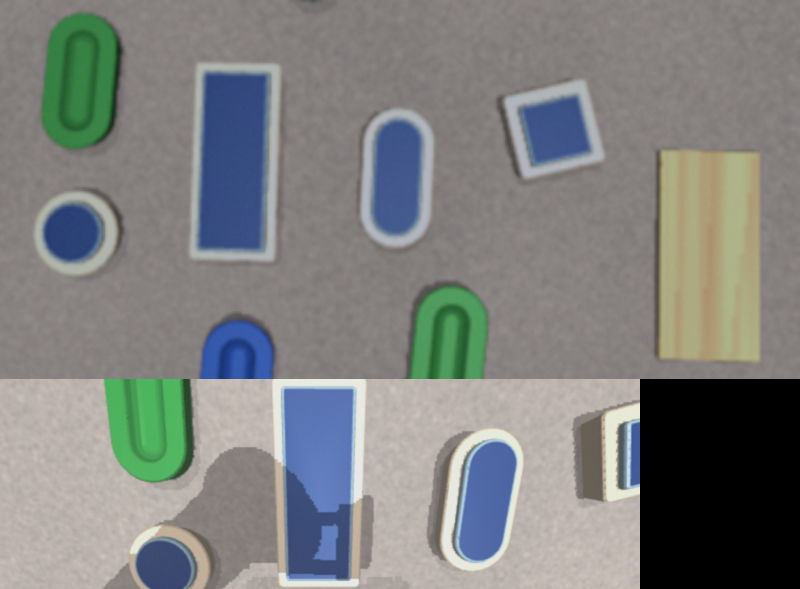

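```bash
python3 -c "
from station import arm,telemetry
arm.job_done(); print(telemetry.get_state()['t'])"
```

```text
the job is handed in; nothing more can be done
the job is handed in; nothing more can be done
```

All four glass blanks are off the pile and lying flat on their own moulds, and I handed the job in at about 37.5 s of the 102 s allowed. I took them in the order oblong, square, round, tray. Each was lowered until the wrist felt the rim (a rise of about 3–11 N), then released.

- **Final check (top camera):** all four blanks are within about 2 mm of their mould centres and about 1° of alignment. The square is the furthest out, about 2 mm in x.
- **Check that disagreed slightly:** the wrist camera put the square at 0.24 rad against 0.26 rad for its mould, about 1°. The top camera showed about 0.6°. I left it as placed.
- **Check that failed:** the automatic outline fit for the tray blank locked onto the inner line of its polished edge and was about 3 mm off lengthwise. I corrected for that by eye, and the top camera then put the tray within 1 mm.
- **Jar and glue bottle:** the arm's path stayed well clear of both. I did not measure their positions again at the end.

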